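# Seedling bench: heat up by one click

### The job

The heating of the cactus bench is set on the control box with the wide thumbwheel. With a fingertip on its crown, roll that wheel one click away from the round button on the same box, let it settle in the next notch, then press that button fully in and let it go. Leave the box with the narrow wheel and its button as they are, and do not move the pots and other things on the bench.

Things in the scene. Friction and masses are not known exactly. Their poses are not given: they have to be found in the camera images.
- heat_box: grey fixed control box, 170 (x) x 120 (y) x 78 mm high. Origin: centre of its underside; x points from button end to wheel end. Has the WIDE (30 mm) thumbwheel: axle along the box's y, 25 mm to +x of centre, 52 mm up. Only its crown can be touched: two guard rails, tops at 87 mm, 76 mm long, flank it 4.5 mm off its sides. Button on the midline, 55 mm to -x.
- heat_top (a point): crown (highest point) of the wide knurled black wheel, fixed to the box: at box x 25, y 0, z 92 mm. The wheel's radius over its 30 axial ribs is 40 mm.  Rigid to pressing; a fingertip pressing with 5 to 15 N carries it round.
- heat_mark (a point): the white index line on the wide wheel's rim, 40 mm from its axle; it turns with the wheel. It lies 36 degrees towards the button from the crown at joint 0, at the crown one click on, and so on.
- heat_wheel (a joint): angle of the wide wheel, rad. Grows as the crown rolls to the box's +x, away from the button. Spring detents every 0.628 rad (36 degrees, 25 mm of rim): rests at 0, 0.628, 1.257, ...; let go past half way, it is pulled into the next. Starts at 0 or 0.628. A click takes about 3 to 6 N along the rim. Range -0.3 to 3.3.
- heat_button (a joint): travel of the push button on the wide-wheel box, m: 0 out, 0.006 fully in; springs back; about 4 N fully in.
- heat_button_top (a point): centre of the top face of that button (24 mm diameter) in a round metal collar; stands above the box top; pressed straight down
- mist_box: grey fixed control box, 170 (x) x 120 (y) x 78 mm high. Origin: centre of its underside; x points from button end to wheel end. Same as the other box, but its thumbwheel is the NARROW one (12 mm). To be left alone.
- mist_top (a point): crown of the narrow wheel, at box x 25, y 0, z 92 mm
- mist_wheel (a joint): angle of the narrow wheel, rad; to be left as it is
- mist_button (a joint): travel of the narrow-wheel box's button, m; not to be pressed
- pot1: loose: square black pot, ball cactus, 62 mm across, 56 mm high pot, plant top below 115 mm; origin centre of underside. Leave alone.
- pot2: loose: round terracotta pot, column cactus, 62 mm across, 56 mm high pot, plant top below 115 mm; origin centre of underside. Leave alone.
- pot3: loose: square black pot, column cactus, 62 mm across, 56 mm high pot, plant top below 115 mm; origin centre of underside. Leave alone.
- pot4: loose: round terracotta pot, ball cactus, 62 mm across, 56 mm high pot, plant top below 115 mm; origin centre of underside. Leave alone.
- pot5: loose: round terracotta pot, ball cactus, 62 mm across, 56 mm high pot, plant top below 115 mm; origin centre of underside. Leave alone.
- pot6: loose: square black pot, column cactus, 62 mm across, 56 mm high pot, plant top below 115 mm; origin centre of underside. Leave alone.
- saucer: loose terracotta saucer, 90 mm across, 20 mm high; origin centre of underside. Leave alone.
- stake: loose wooden rod lying along its x, 130 mm long, 12 mm thick; origin at its underside centre. Leave alone.
- mist_mark (a point): white index line on the narrow wheel's rim, 40 mm from its axle

How it is judged:
By the outcome, as a careful person would: the job done as asked, in the order asked, and still so for the second after the job is handed in, with the robot touching nothing.
It also fails if it takes over 40 s, if anything falls off the work surface, if the arm or the gripper's body presses on something with over 40 N, if the wrist force passes 120 N, or if a joint passes its speed limit or range.

### The arm

A 7-joint arm with a two-finger parallel gripper is mounted at the origin on the work surface. World frame = base frame: x ahead of the robot, y to its left, z up, the work surface at z = 0. Lengths are in mm, angles in rad, forces in N, time in s.
With the tool pointing down it reaches from about 425 to 975 mm from the base axis. Payload 16.7 kg.
Tool frame: the origin (TCP) lies at the very end of the fingers, on their centre line; the grasp point (between the pads) lies 19 mm behind it; z points along the fingers, y is the direction in which the jaws open and shut (so a half turn about z gives the same grasp; the last joint's range is limited). The gripper opens to 85 mm and grips with 20 to 120 N. Pads are 22 mm wide; open, the fingers measure 114 mm over their backs; the gripper's body (76 mm by 85 mm) begins 54 mm behind the grasp point. The pads swing forward as they close: fully open they stand 13 mm farther back than shut.
Start: joints at [1.151, 0.426, 0.074, 1.606, -0.034, 1.111, -0.067], TCP at [179.883, -650.552, 231.302] pointing down, gripper open.
Joint ranges: [-2.85, 2.85], [-0.5, 2.14], [-1.23, 1.37], [0.21, 2.46], [-1.02, 4.16], [0.16, 2.05], [-2.73, 2.73]. Speed limits (rad/s): [1.89, 1.89, 2.39, 2.39, 3.01, 3.01, 3.01].

### API

Orientations are given as [roll, pitch, yaw] about the fixed x, y, z axes, in that order (R = Rz(yaw) Ry(pitch) Rx(roll)).
In Python, from workcell import robot gives the robot as it stands. Calls block until the motion is done:
- robot.move_ptp(position, orientation): joint-space move of the TCP to a pose.
- robot.move_l(position, rotation=None, rate=150): straight line of the TCP; rotation=None keeps the orientation; rate is the mean speed in mm/s.
- robot.goto_joints(angles): joint-space move.
- robot.move_gripper(opening, force=None): finger opening in mm; force is the grip in N (None keeps the last); returns when the fingers have stopped.
- robot.sleep(seconds).
- robot.solve_ik(position, orientation): joint angles nearest the present ones, or None.
- robot.sense(): the state.
- robot.grab_frame(name): name is "scene" or "top" or "wrist"; returns (picture, depth): 384x512x3 uint8, red, green, blue; 384x512 float32, mm along the optical axis (not along the pixel's ray), 0 where there is no reading.
- robot.calibration(name): a dict with "K" (3x3 intrinsics, pixels), "extrinsics" (4x4, takes a point from world to camera coordinates); the wrist camera has in their place "mount" (4x4, takes a point from camera to tool coordinates, whose origin is the TCP and whose axes are the flange's). Camera axes: x right, y up, looking along -z (the intrinsics and any distortion apply to the point x, -y, -z); pixel columns grow to the right and rows downward; lengths in mm; the calibration is good to about 2 mm. A picture is of the moment at which its call begins: read the wrist's pose just before it. calibration takes no time and is no camera call.
A pose or a line that the arm cannot do raises robot.MotionError and nothing moves.
- robot.hand_in(): hands the job in, once; it reports no verdict.
The state is a dict: "clock": time; "qpos": joint angles; "joint_velocities": joint speeds; "effort": joint torques, N m; "position": TCP position; "eef_rot": TCP orientation; "wrist_force": force on the tool from outside, world axes, zero at the start; "wrist_torque": the same for the moment, N m; "finger_gap": finger opening in mm.
Only numpy, scipy, OpenCV 4.12 (cv2) and the standard library are available. Lean on these libraries where they do the work, as an engineer would, in place of code of your own. Each camera call takes 0.05 s, during which the arm holds its last target.

## Working session

There is one attempt and no reset: what is moved stays moved. The work goes in short steps, each a Python script; the robot and the scene stay as the last script left them, time stands still between calls to the robot, and variables do not carry over. Pictures are saved under pics/ and viewed, and the job is handed in when it is done.

```bash
mkdir -p pics; ls; python3 - <<'E'
from workcell import robot
import cv2,numpy as np
s=robot.sense();print(s)
for n in("scene","top","wrist"):
    p,d=robot.grab_frame(n);cv2.imwrite(f"pics/{n}0.png",cv2.cvtColor(p,cv2.COLOR_RGB2BGR));np.save(f"{n}_d.npy",d);np.save(f"{n}_p.npy",p)
    print(n,robot.calibration(n))
E
```

```text
pics
{'clock': 0.0, 'qpos': array([ 1.15152353,  0.42675079,  0.07383567,  1.60663491, -0.03408157,
        1.11075684, -0.06709413]), 'joint_velocities': array([ 0.00051713, -0.00273351, -0.00097608,  0.00174793, -0.00045154,
       -0.00120129, -0.00011994]), 'effort': array([-3.74377662e-03, -9.49857831e+01,  3.75878066e+00, -4.63520551e+01,
        1.89966982e-02,  1.02022893e-02,  2.54439567e-05]), 'position': array([ 179.76173604, -650.19813128,  230.58529001]), 'eef_rot': array([-3.14030610e+00,  1.07640034e-04,  2.69768266e-01]), 'wrist_force': array([-0.5458302 ,  1.3041267 , -0.47352128]), 'wrist_torque': array([ 0.07138985,  0.04001215, -0.00262146]), 'finger_gap': 85.19971491227906}
scene {'K': array([[432.586562  ,   0.        , 259.97388516],
       [  0.        , 432.586562  , 201.51228451],
       [  0.        ,   0.        ,   1.        ]]), 'extrinsics': array([[-7.54166630e-01,  6.56628602e-01, -8.46014323e-03,
         4.02500804e+02],
       [-3.72057074e-01, -4.16636991e-01,  8.29449909e-01,
         1.27797291e+02],
       [ 5.41115725e-01,  6.28691099e-01,  5.
[... 465 characters left out ...]
9098e+02],
       [-1.38108922e-01, -1.80862782e-02,  9.90251893e-01,
        -9.89489803e+02],
       [ 0.00000000e+00,  0.00000000e+00,  0.00000000e+00,
         1.00000000e+00]])}
wrist {'K': array([[297.05337983,   0.        , 261.18548567],
       [  0.        , 297.05337983, 185.01405542],
       [  0.        ,   0.        ,   1.        ]]), 'mount': array([[-5.27274420e-04,  9.54741301e-01,  2.97437003e-01,
         7.66489750e+01],
       [ 9.99999861e-01,  4.95625334e-04,  1.81821257e-04,
        -5.32007656e-01],
       [ 2.61749496e-05,  2.97437058e-01, -9.54741429e-01,
        -1.41952412e+02],
       [ 0.00000000e+00,  0.00000000e+00,  0.00000000e+00,
         1.00000000e+00]])}
```

View pics/scene0.png

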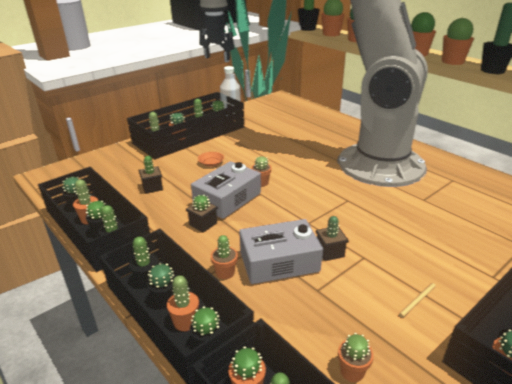

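View pics/top0.png

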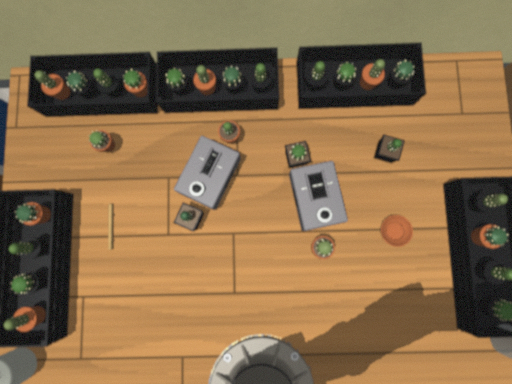

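View pics/wrist0.png

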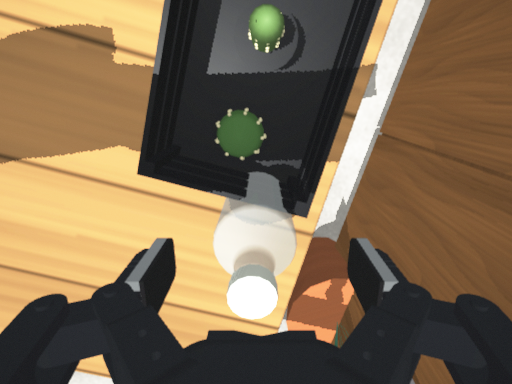

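The top view shows two boxes. The one near (318,195) has the wide wheel at (317,186) and its button at (323,214). The left one, near (208,172), has the narrow wheel. Next I'll localise the wide-wheel box from depth.

```bash
cat > h.py <<'E'
import numpy as np,cv2
from workcell import robot
from scipy.spatial.transform import Rotation as R
def cloud(n,d,T=None):
    c=robot.calibration(n);K=c["K"]
    v,u=np.mgrid[:d.shape[0],:d.shape[1]]
    P=np.stack([(u-K[0,2])/K[0,0]*d,-(v-K[1,2])/K[1,1]*d,-d,np.ones_like(d)],-1)
    M=np.linalg.inv(c["extrinsics"]) if T is None else T@c["mount"]
    return (P@M.T)[...,:3]
def tool():
    s=robot.sense();T=np.eye(4);T[:3,:3]=R.from_euler('xyz',s["eef_rot"]).as_matrix();T[:3,3]=s["position"];return T
E
python3 - <<'E'
from h import *
d=np.load("top_d.npy");P=cloud("top",d)
for a in((317,186),(323,214),(195,188)):print(a,P[a[1],a[0]])
m=np.zeros(d.shape,bool);m[150:240,280:355]=1
m&=(P[...,2]>70)&(P[...,2]<84)
n,l,st,_=cv2.connectedComponentsWithStats(m.astype(np.uint8))
k=1+np.argmax(st[1:,4]);q=P[l==k];print(st[k],np.median(q[:,2]))
r=cv2.minAreaRect(q[:,:2].astype(np.float32));print(r,cv2.boxPoints(r))
p=np.load("top_p.npy")[80:270,160:420];cv2.imwrite("pics/topz.png",cv2.resize(p[...,::-1],None,fx=3,fy=3,interpolation=cv2.INTER_CUBIC))
E
```

```text
(317, 186) [ 538.74669155 -161.09994718   93.51710155]
(323, 214) [ 464.14431237 -171.935462    100.5024713 ]
(195, 188) [541.66336002 160.51237067  98.17066361]
[ 290  160   58   70 2345] 77.79290727151295
((518.7144775390625, -166.9818115234375), (169.79257202148438, 120.7396469116211), 10.483638763427734) [[ 424.2508  -123.06703]
 [ 446.21994 -241.79115]
 [ 613.17816 -210.89659]
 [ 591.209    -92.17247]]
```

View pics/topz.png

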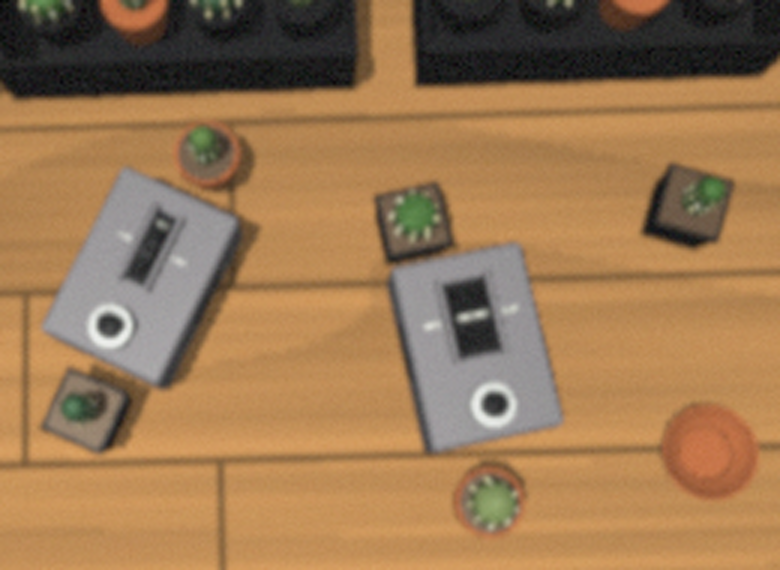

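The wide-wheel box fits well: centre (518.7, -167.0), yaw 10.5°, and the rectangle measures 169.8 x 120.7. The mark is at the crown, so the joint starts at 0.628. I'll go above it for a closer look.

```bash
python3 - <<'E'
from h import *
robot.move_ptp([510,-167,230],[np.pi,0,0.183])
T=tool();p,d=robot.grab_frame("wrist")
np.savez("w1.npz",T=T,p=p,d=d)
cv2.imwrite("pics/w1.png",cv2.resize(p[...,::-1],None,fx=1.5,fy=1.5,interpolation=cv2.INTER_CUBIC))
P=cloud("wrist",d,T)
c,s=np.cos(.183),np.sin(.183);B=np.array([[c,s],[-s,c]])
q=P.reshape(-1,3).copy();q[:,:2]=(q[:,:2]-[518.71,-166.98])@B.T
top=(q[:,2]>72)&(q[:,2]<82)&(abs(q[:,0])<110)&(abs(q[:,1])<80)
print(np.median(q[top,2]));r=cv2.minAreaRect(P.reshape(-1,3)[top][:,:2].astype(np.float32));print(r)
for x in range(-75,76,5):
    mm=(abs(q[:,0]-x)<2)&(abs(q[:,1])<3);z=q[mm,2];print(x,np.round(np.median(z),1) if len(z) else None,end='; ')
print()
for y in range(-30,31,3):
    mm=(abs(q[:,1]-y)<1.5)&(abs(q[:,0]-25)<3);a=np.median(q[mm,2]) if mm.any() else 0
    mm=(abs(q[:,1]-y)<1.5)&(abs(q[:,0]+55)<3);print(y,np.round([a,np.median(q[mm,2]) if mm.any() else 0],1),end='; ')
print(robot.sense()["clock"],robot.sense()["wrist_force"])
E
```

```text
77.47844906912303
((530.725830078125, -164.29714965820312), (195.04603576660156, 120.0654296875), 10.355053901672363)
-75 89.5; -70 89.6; -65 99.2; -60 99.3; -55 99.5; -50 99.5; -45 95.2; -40 89.5; -35 78.3; -30 77.7; -25 77.5; -20 77.9; -15 77.5; -10 78.3; -5 78.5; 0 305.3; 5 314.4; 10 89.1; 15 89.1; 20 91.1; 25 91.1; 30 89.6; 35 89.3; 40 86.3; 45 83.5; 50 81.2; 55 78.2; 60 77.2; 65 77.5; 70 77.5; 75 77.5; 
-30 [78.  77.4]; -27 [77.6 77.3]; -24 [84.9 77.4]; -21 [86.1 77.6]; -18 [78.6 88.9]; -15 [78.3 89.3]; -12 [91.  89.7]; -9 [91.  98.9]; -6 [91.4 99.8]; -3 [91.  99.3]; 0 [91.  99.5]; 3 [90.9 99.5]; 6 [91.2 99.2]; 9 [91.1 99.4]; 12 [91.  96.3]; 15 [91.5 89.5]; 18 [78.1 88.9]; 21 [85.6 77.7]; 24 [86.3 77.3]; 27 [77.9 77.2]; 30 [77.5 77.8]; 2.3 [0.14895429 0.10721285 0.54905158]
```

View pics/w1.png

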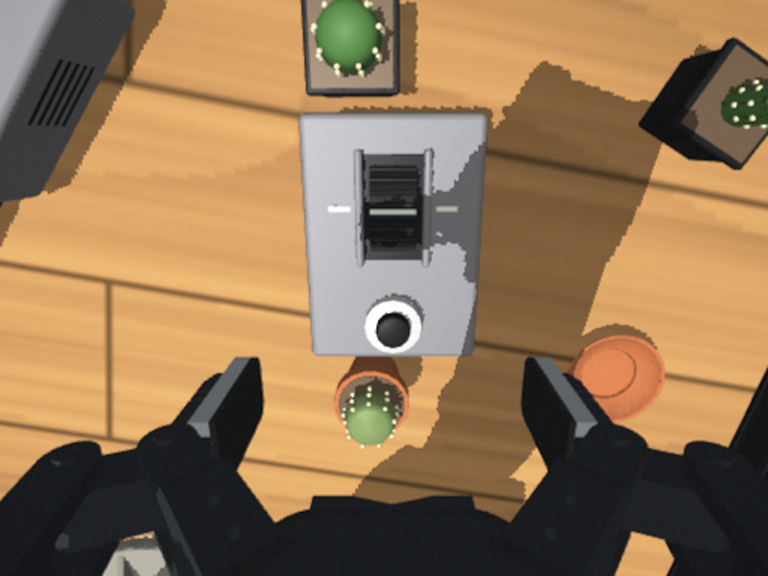

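The wrist view agrees. The mark is at the crown (393,212 in the enlarged picture). The button at (393,329) has its top at about 99.6 mm, 10 mm above its collar. I'll close the fingers and feel down onto the crown, starting 12 mm to the button side.

```bash
cat >> h.py <<'E'
YAW=np.radians(10.45)
def W(x,y,z):
    c,s=np.cos(YAW),np.sin(YAW);return [518.71+c*x-s*y,-166.98+s*x+c*y,z]
def F():
    f=np.mean([robot.sense()["wrist_force"]],0);c,s=np.cos(YAW),np.sin(YAW)
    return np.array([c*f[0]+s*f[1],-s*f[0]+c*f[1],f[2]])
E
python3 - <<'E'
from h import *
robot.move_gripper(0)
robot.move_ptp(W(13,0,150),[np.pi,0,YAW])
robot.move_l(W(13,0,98),rate=80)
robot.sleep(.2);f0=F();np.save("f0.npy",f0);print(f0,robot.sense()["position"],W(13,0,98),robot.sense()["finger_gap"])
z=96
while z>86:
    robot.move_l(W(13,0,z),rate=20);f=F()-f0;print(z,f.round(1),robot.sense()["position"][2].round(2))
    if f[2]>7:break
    z-=.5
print(robot.sense()["clock"])
E
```

```text
[ 0.23376832 -0.14405527  0.83144211] [ 531.76934397 -164.70757205   98.4349456 ] [np.float64(531.4943763273822), np.float64(-164.6220937423483), 98] 0.16905118697274532
96 [-0.9  0.6 -0.7] 95.94
95.5 [ 0.9  0.1 -0.8] 95.46
95.0 [ 0.7  0.1 -1.3] 94.96
94.5 [-0.4  0.6 -0.2] 94.46
94.0 [-0.3  0.5 -1.3] 93.98
93.5 [-0.8  0.1 -1.2] 93.48
93.0 [-0.   0.8 -1.1] 92.96
92.5 [-0.3 -0.  -1.6] 92.45
92.0 [-1.1  1.   2.1] 92.15
91.5 [-1.5  0.9  8.1] 91.96
6.9917
```

```bash
python3 - <<'E'
from h import *
f0=np.load("f0.npy");z=91.35
c,s=np.cos(YAW),np.sin(YAW)
for x in np.arange(15,38.1,1.5):
    robot.move_l(W(x,0,z),rate=25);f=F()-f0;p=robot.sense()["position"]
    print(x,round(z,2),f.round(1),round((p[0]-518.71)*c+(p[1]+166.98)*s,1),p[2].round(2))
    z+=np.clip((f[2]-10)/12*.6,-.4,.4)
    if f[2]>25: break
print(robot.sense()["clock"])
E
```

```text
15.0 91.35 [-5.   1.3 13.3] 15.2 91.95
16.5 91.52 [-4.   1.4 11.5] 16.7 92.08
18.0 91.59 [-2.4  1.2  9.5] 18.3 92.1
19.5 91.57 [-1.4  0.2  8.9] 19.9 92.07
21.0 91.52 [-1.2  1.2  8.4] 21.5 92.06
22.5 91.44 [-0.7  1.   9.2] 23.1 92.03
24.0 91.4 [-0.9  1.5  9.6] 24.8 92.1
25.5 91.37 [0.4 0.1 9.2] 26.5 92.11
27.0 91.33 [2.3 0.3 8.1] 28.2 92.07
28.5 91.24 [3.2 1.  6.3] 29.8 91.97
30.0 91.05 [4.3 0.6 5.4] 31.5 91.79
31.5 90.82 [3.1 0.  3.6] 32.9 91.48
33.0 90.5 [4.7 0.5 5. ] 34.6 91.21
34.5 90.25 [5.5 0.4 5. ] 36.1 91.02
36.0 90.0 [2.8 0.9 7.9] 37.1 90.67
37.5 89.9 [-0.6  0.7  6.8] 38.0 90.36
10.9917
```

The rim force rose, then reversed past half way, and is now near zero, as expected at the next notch. I'll lift off and check.

```bash
python3 - <<'E'
from h import *
robot.move_l(W(38,0,130),rate=80)
robot.move_ptp(W(-40,0,210),[np.pi,0,YAW])
robot.sleep(.2)
T=tool();p,d=robot.grab_frame("wrist")
cv2.imwrite("pics/w2.png",cv2.resize(p[...,::-1],None,fx=1.5,fy=1.5,interpolation=cv2.INTER_CUBIC))
p,d=robot.grab_frame("scene");cv2.imwrite("pics/s2.png",cv2.resize(p[140:300,170:370,::-1],None,fx=4,fy=3.75,interpolation=cv2.INTER_CUBIC))
print(robot.sense()["clock"])
# expected mark angle: project candidates
cal=robot.calibration("wrist");K=cal["K"];M=np.linalg.inv(T@cal["mount"])
for a in(0,18,36,54,72):
    a_=np.radians(a);w=np.array(W(25+40*np.sin(a_),0,52+40*np.cos(a_))+[1]);q=M@w
    print(a,1.5*np.array([K[0,2]-K[0,0]*q[0]/q[2],K[1,2]+K[1,1]*q[1]/q[2]]))
E
```

```text
12.4667
0 [393.92685207 160.52271387]
18 [393.95313521 137.48103044]
36 [393.95261056 116.72494587]
54 [393.9259854  101.10329108]
72 [393.87843543  92.35626755]
```

View pics/w2.png

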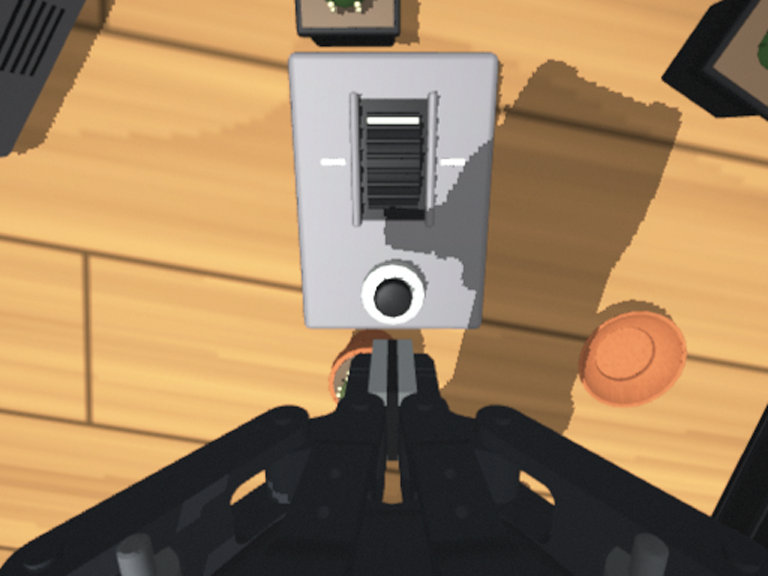

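View pics/s2.png

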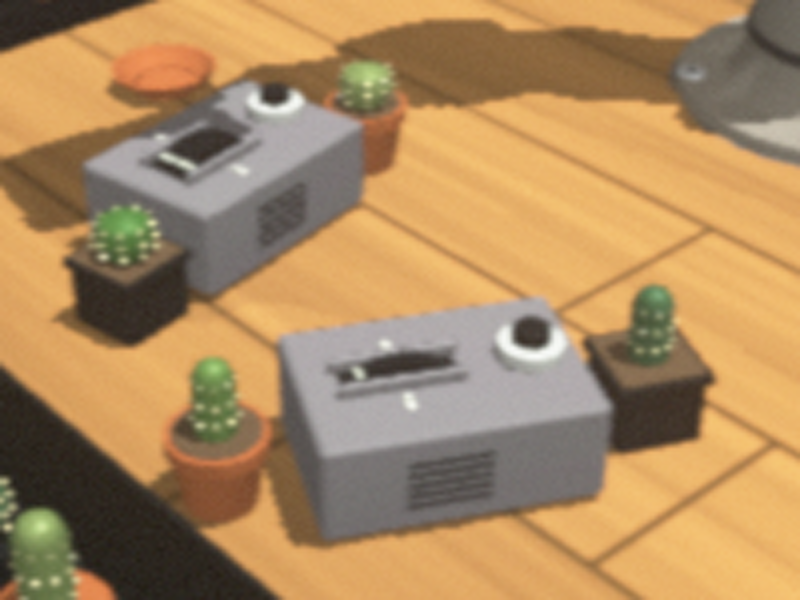

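The mark is now at (393,120). That matches 36° past the crown (predicted row 117), so it moved exactly one click and settled. Now the button.

```bash
python3 - <<'E'
from h import *
robot.move_ptp(W(-55,0,125),[np.pi,0,YAW])
robot.move_l(W(-55,0,103),rate=60);robot.sleep(.2);f0=F()
z=101
while z>90.5:
    robot.move_l(W(-55,0,z),rate=20);f=F()-f0;print(z,f.round(1),robot.sense()["position"][2].round(2))
    if f[2]>14:break
    z-=.5
robot.sleep(.3);print((F()-f0).round(1),robot.sense()["position"])
robot.move_l(W(-55,0,130),rate=60)
robot.move_ptp(W(-60,0,230),[np.pi,0,YAW]);robot.sleep(.5)
T=tool();p,d=robot.grab_frame("wrist")
cv2.imwrite("pics/w3.png",cv2.resize(p[...,::-1],None,fx=1.5,fy=1.5,interpolation=cv2.INTER_CUBIC))
P=cloud("wrist",d,T).reshape(-1,3);b=np.array(W(-55,0,0));print("button z",np.median(P[np.hypot(*(P[:,:2]-b[:2]).T)<6,2]))
p,d=robot.grab_frame("top");cv2.imwrite("pics/t3.png",p[...,::-1]);print(robot.sense()["clock"])
E
```

```text
101 [0.5 1.1 0. ] 100.94
100.5 [ 0.1  0.2 -0.2] 100.49
100.0 [0.2 0.7 1.2] 100.05
99.5 [0.5 1.4 1.7] 99.51
99.0 [ 0.5 -0.2  1.3] 99.02
98.5 [0.4 0.2 1.1] 98.49
98.0 [1.1 0.7 2.4] 98.01
97.5 [1.2 1.1 2.3] 97.51
97.0 [ 2.  -0.8  2.1] 97.01
96.5 [0.7 0.6 3. ] 96.49
96.0 [ 1.3 -0.4  2.3] 96.0
95.5 [ 2.  -0.4  2.9] 95.49
95.0 [1.  0.6 3.2] 95.01
94.5 [1.8 0.3 3.1] 94.49
94.0 [ 0.9 -0.7  5.2] 94.05
93.5 [-1.3  2.1 13.1] 93.91
93.0 [-4.3  3.  21.1] 93.72
[-4.2  2.4 22.1] [ 464.76930386 -177.01856305   93.739659  ]
button z 275.27026806999913
20.025
```

View pics/w3.png

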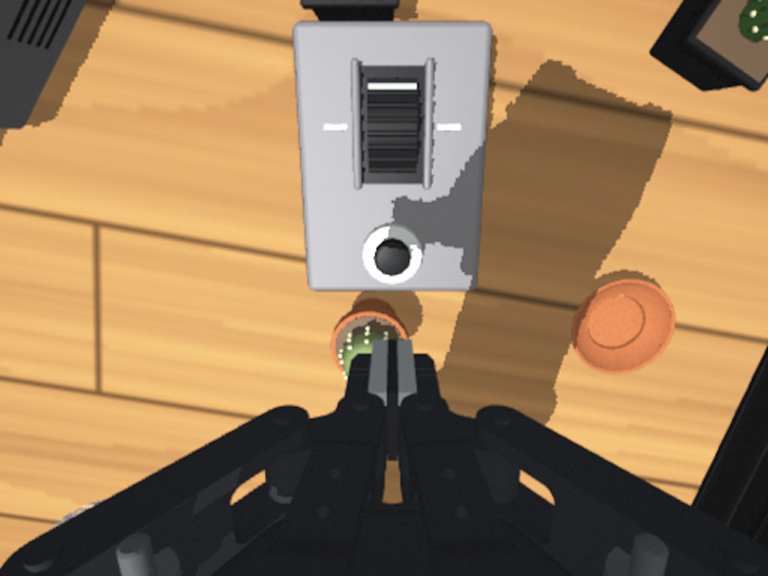

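View pics/t3.png

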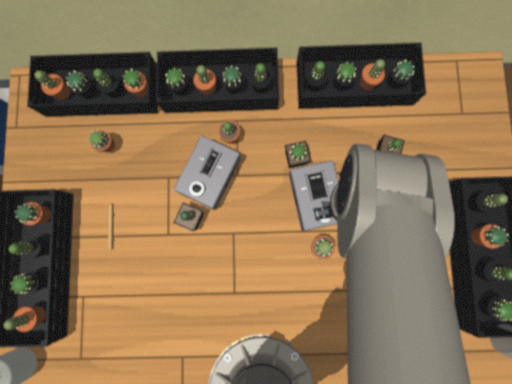

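The wheel mark is one click past the crown at (392,87), the button hit its end stop after about 6 mm, and the pots have not moved. The "button z" value of 275 picked up the gripper's own pixels, so it doesn't count. I'll check the button at its pixel, then hand in.

```bash
python3 - <<'E'
from h import *
T=tool();p,d=robot.grab_frame("wrist");P=cloud("wrist",d,T)
print(np.median(P[168:174,258:264,2]),np.median(P[165:176,243:246,2]))
robot.hand_in();print(robot.sense()["clock"])
E
```

```text
99.43090107086942 89.37340648550133
the job is handed in; nothing more can be done
the job is handed in; nothing more can be done
```

I rolled the wide wheel one click away from its button and let it settle. I then pressed that button fully in, released it, and handed the job in with the arm clear, about 20 s into the 40 s allowed.

- **Wheel:** It started at 0.628 with its mark at the crown. I pressed with the closed fingertips at about 4–13 N, and the rim force reversed past half way, as it should. After I lifted off, the mark sat 36° past the crown, within a few pixels of the prediction. That puts the wheel at about 1.257, and it stayed there after the button press.
- **Button:** It gave about 3 to 5 N over its 6 mm of travel, then met a hard stop at about 22 N. After release its top read 99.4 mm, against 99.5 mm before the press, so it is fully out again.
- **Everything else:** I did not go near the narrow-wheel box, and it, the pots, saucer and stake looked unmoved in the last pictures. The arm hid the saucer and part of one pot in the final top view. The wrist view showed both in place.

One check gave a wrong number: my first reading of the button height (275 mm) had picked up the gripper. The 99.4 mm above is the repeat, taken at the button itself.

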